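# Tip the slide box onto its base and push it home against the bench stop

## Task

The green slide box has been left standing on its short end. Push it over with a fingertip so that it falls flat on its base with the lid and its paper label facing up, then push it across the bench until its whole long hinge side lies flush against the low metal stop bar, between the bar's ends. Only push: do not lift or carry the box or shove it along while it is standing, do not let it fall on its lid, and leave the small white box, the glass dish and the forceps where they are.

Things in the scene. Friction and masses are not known exactly. Their poses are not given: they have to be found in the camera images.
- box: Loose dark green slide box, lid closed for good, 0.17 to 0.33 kg; 86 (x) by 172 (y) by 36 mm (z) and a lip. Origin: centre of its base. Own +z: base to lid (pale paper label on the lid); +y along its length; +x to the hinge side. At the start it stands on its -y end, 172 mm tall, 36 mm thick: base roughly to world +y (left), label to the right, +x away from the robot, turned up to 0.35 rad.
- box_foot (a point): centre of the box's -y end face, on which it stands at the start: height 0 standing, 18 mm lying flat. Pushed on the label side about 130 mm up, the box turns about the bottom edge of its base, falls by itself once leaning 12 degrees or more, and then covers the bench for 172 mm on its base side.
- box_back (a point): middle of the box's long hinge side (+x side, 43 mm from the middle line), 10 mm above the base; this side goes against the stop bar. On the other long side (-x) a lip, 36 mm long, sticks out 5 mm at the middle, 24 to 29 mm above the base.
- stop_bar: Low dark steel bar fixed on the far part of the bench, 24 mm (x) by 360 mm (y) by 15 mm high. Origin: centre of its underside. Own +x points away from the robot, y along the bar; its near face is 12 mm to -x of the origin. It is turned up to 0.1 rad.
- vent_box: bystander: small white box with a mesh window in its lid, 38 x 38 x 38 mm, loose; origin at the centre of its underside.
- glass_dish: bystander: round glass dish, 84 mm across, 26 mm high, loose; origin at the centre of its underside.
- forceps: bystander: steel forceps lying flat, 16 x 113 x 10 mm (long along own y), loose; origin at the centre of the underside.
Mind the look-alikes: they are no part of the job. Several things look just like the box: the one meant starts farthest to the robot's right.

How it is judged:
By the outcome, as a careful person would: the job done as asked, in the order asked, and still so for the second after the job is handed in, with the robot touching nothing.
It also fails if it takes over 48 s, if anything falls off the work surface, if the arm or the gripper's body presses on something with over 40 N, if the wrist force passes 120 N, or if a joint passes its speed limit or range.

## Robot

A 7-joint arm with a two-finger parallel gripper is mounted at the origin on a cart in front of the work surface, level with it; the furniture and walls round the work are solid. World frame = base frame: x ahead of the robot, y to its left, z up, the work surface at z = 0. Lengths are in m, angles in rad, forces in N, time in s.
With the tool pointing down it reaches from about 0.425 to 0.95 m from the base axis. Payload 4.7 kg.
Tool frame: the origin (TCP) lies on the centre line of the jaws, within the pads' length; the fingertips stand robot.nose_length ahead of it and the grasp point (between the pads) lies 8 mm behind it (robot.nose_length is the distance from the TCP to the fingertips, in m); z points along the fingers, y is the line along which they close (so a half turn about z gives the same grasp; the last joint's range is limited). The gripper opens to 85 mm and grips with 20 to 120 N. Pads are 22 mm wide; open, the fingers measure 114 mm over their backs; the gripper's body (76 mm by 85 mm) begins 54 mm behind the grasp point. The pads swing forward as they close: fully open they stand 13 mm farther back than shut.
Start: joints at [1.132, 0.469, -0.049, 1.532, 0.024, 1.141, -0.082], TCP at [0.269, -0.619, 0.242] pointing down, gripper open.
Joint ranges: [-2.59, 2.59], [-0.33, 1.99], [-1.39, 1.29], [0.1, 2.45], [-1.04, 4.18], [0.21, 1.99], [-2.66, 2.66]. Speed limits (rad/s): [2.57, 2.57, 3.14, 3.14, 3.14, 3.14, 3.14].

## Interface

Orientations are given as [roll, pitch, yaw] about the fixed x, y, z axes, in that order (R = Rz(yaw) Ry(pitch) Rx(roll)).
In Python, from plant import robot gives the robot as it stands. Calls block until the motion is done:
- robot.goto(position, orientation): joint-space move of the TCP to a pose.
- robot.move_straight(position, vel=0.15, attitude=None, contact_N=None): straight line of the TCP; attitude=None keeps the orientation; vel is the mean speed in m/s. With contact_N (N) it stops when the force on the tool has changed by that much, and returns True; else False.
- robot.move_joints(angles): joint-space move.
- robot.grip(opening, strength=None): opening from 0.0 (shut) to 1.0 (fully open); strength is the grip in N (None keeps the last); returns when the fingers have stopped.
- robot.sleep(seconds).
- robot.inverse_kinematics(position, orientation): joint angles nearest the present ones, or None.
- robot.sense(): the state.
- robot.grab_frame(name): name is "scene" or "top" or "wrist"; returns a dict with "image" (384x512x3 uint8, red, green, blue), "range_z" (384x512 float32, m along the optical axis (not along the pixel's ray), 0 where there is no reading), "fx", "fy", "cx", "cy" (pixels), "dist_coeffs" ([k1, k2, p1, p2, k3] as OpenCV has them; the pictures are not rectified), "R" (3x3) and "t" (3): a world point X has camera coordinates R X + t. Camera axes: x right, y down, z forward; pixel columns grow to the right and rows downward; lengths in m; the calibration is good to about 2 mm. A picture is of the moment at which its call begins.
A pose or a line that the arm cannot do raises robot.IKError and nothing moves.
- robot.close_job(): hands the job in; it is judged then, once.
The state is a dict: "t": time; "joint_pos": joint angles; "joint_velocities": joint speeds; "effort": joint torques, N m; "tcp_pos": TCP position; "tcp_rot": TCP orientation; "wrist_force": force on the tool from outside, world axes, zero at the start; "torque": the same for the moment, N m; "opening": opening from 0.0 (shut) to 1.0 (fully open); "gripper_force": force on a finger pad.
Only numpy, scipy, OpenCV 4.12 (cv2) and the standard library are available. Lean on these libraries where they do the work, as an engineer would, in place of code of your own. Each camera call takes 0.05 s, during which the arm holds its last target. There are 200 camera calls.

## Working session

There is one attempt and no reset: what is moved stays moved. The work goes in short steps, each a Python script; the robot and the scene stay as the last script left them, time stands still between calls to the robot, and variables do not carry over. Pictures are saved under pics/ and viewed, at most 10 in all, crops included, and the job is handed in when it is done.

```bash
mkdir -p pics; cat > h.py <<'E'
import numpy as np, cv2
from plant import robot
def grab(n,save=None):
    f=robot.grab_frame(n)
    np.savez('last_%s.npz'%n,**{k:np.array(v) for k,v in f.items()})
    if save: cv2.imwrite('pics/'+save,f['image'][:,:,::-1])
    return f
def cloud(f):
    K=np.array([[f['fx'],0,f['cx']],[0,f['fy'],f['cy']],[0,0,1.]])
    h,w=f['range_z'].shape
    u,v=np.meshgrid(np.arange(w),np.arange(h))
    p=cv2.undistortPoints(np.stack([u,v],-1).reshape(-1,1,2).astype(np.float64),K,np.array(f['dist_coeffs'],float)).reshape(h,w,2)
    z=np.array(f['range_z'],float)
    P=np.dstack([p[...,0]*z,p[...,1]*z,z])
    X=(P-np.array(f['t']).ravel())@np.array(f['R'])
    X[z==0]=np.nan
    return X
E
python3 - <<'E'
from h import *
a=grab('scene'); b=grab('top')
cv2.imwrite('pics/a.png',cv2.resize(a['image'][:,:,::-1],(800,600)))
cv2.imwrite('pics/b.png',cv2.resize(b['image'][:,:,::-1],(800,600)))
s=robot.sense(); print(s['t'],s['tcp_pos'],s['tcp_rot'],robot.nose_length)
for f in(a,b):
    R=np.array(f['R']);print(-R.T@np.array(f['t']).ravel(),R[2])
E
```

```text
0.1 [ 0.2687511  -0.61864985  0.2413392 ] [-3.13983895e+00  5.72847252e-05  4.09821287e-01] 0.011
[0.55132868 0.75351765 0.75654126] [ 0.03044952 -0.70101917 -0.71249207]
[0.38602092 0.09769312 0.98344088] [ 0.18357867 -0.00258935 -0.98300161]
```

View pics/a.png

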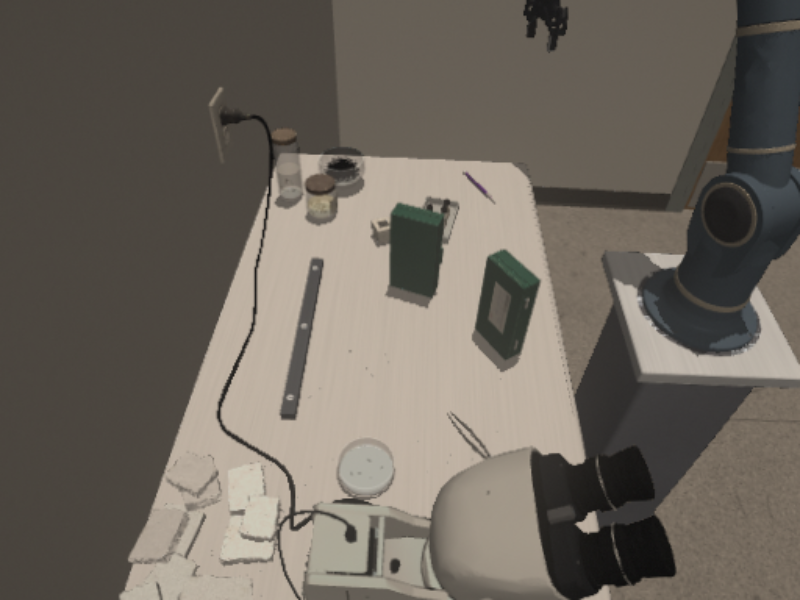

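View pics/b.png

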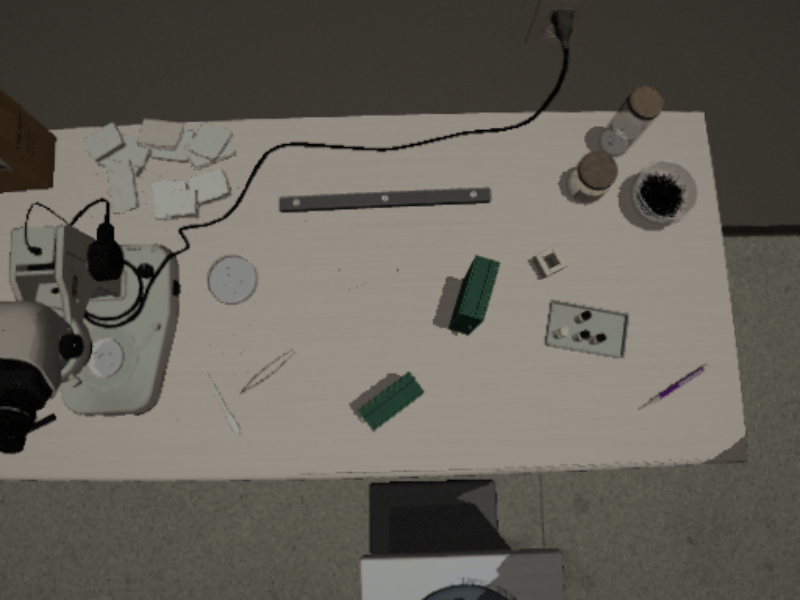

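The scene view shows two upright green boxes, at (415,250) and (508,305). The top view shows the rightmost, the target, at (475,295), the look-alike at (390,400), the bar from (280,203) to (490,195), the white box at (549,262), the dish at (232,279) and the forceps at (267,370).

```bash
cat > m.py <<'E'
from h import *
f=dict(np.load('last_top.npz')); X=cloud(f); im=f['image'].astype(int)
s=512/800
def rect(m,name):
    p=X[m][:,:2].astype(np.float32); r=cv2.minAreaRect(p*1000); 
    print(name,m.sum(),'c',np.round(r[0],1),'size',np.round(r[1],1),'ang',round(r[2],1)); print(np.round(cv2.boxPoints(r),0).tolist(), 'z',np.round(np.nanpercentile(X[m][:,2],[5,50,95]),3))
def win(x0,y0,x1,y1):
    m=np.zeros(X.shape[:2],bool); m[int(y0*s):int(y1*s),int(x0*s):int(x1*s)]=1; return m
Z=X[...,2]
rect(win(425,240,510,350)&(Z>.16),'target top')
rect(win(340,350,430,440)&(Z>.16),'other top')
dark=im.sum(2)<240
rect(win(270,180,500,220)&(Z>.009)&(Z<.03),'bar')
rect(win(525,235,575,285)&(Z>.025),'white')
rect(win(200,245,265,310)&(Z>.01),'dish')
rect(win(235,340,300,400)&(Z>.004),'forceps')
rect(win(540,295,635,360)&(Z>.006),'tray')
E
python3 m.py
python3 - <<'E'
import numpy as np,cv2
im=np.load('last_top.npz')['image'][:,:,::-1]
c=im[140:250,210:390]; cv2.imwrite('pics/c.png',cv2.resize(c,None,fx=4.4,fy=4.4,interpolation=cv2.INTER_CUBIC))
E
```

```text
target top 661 c [542.7 -22.9] size [36.  86.2] ang 70.8
[[496.0, -26.0], [577.0, -54.0], [589.0, -20.0], [508.0, 8.0]] z [0.168 0.171 0.174]
other top 712 c [391.5 103.2] size [35.9 86.3] ang 35.3
[[352.0, 128.0], [402.0, 58.0], [431.0, 78.0], [381.0, 149.0]] z [0.169 0.171 0.173]
bar 1218 c [731.4 105.8] size [ 26.4 361. ] ang 1.2
[[714.0, 286.0], [722.0, -75.0], [748.0, -74.0], [741.0, 286.0]] z [0.011 0.014 0.017]
white 215 c [ 610.9 -162. ] size [38.4 39. ] ang 24.3
[[585.0, -152.0], [601.0, -188.0], [636.0, -172.0], [620.0, -136.0]] z [0.028 0.036 0.04 ]
dish 245 c [599.1 362.7] size [84.  84.6] ang 19.3
[[546.0, 389.0], [573.0, 309.0], [653.0, 337.0], [625.0, 416.0]] z [0.01  0.021 0.026]
forceps 58 c [441.8 300.2] size [ 28.9 109.4] ang 44.5
[[393.0, 329.0], [470.0, 251.0], [490.0, 271.0], [414.0, 349.0]] z [0.005 0.007 0.011]
tray 636 c [ 498.8 -219.5] size [132.7  76. ] ang 77.9
[[448.0, -276.0], [522.0, -292.0], [550.0, -163.0], [476.0, -147.0]] z [0.007 0.019 0.054]
```

View pics/c.png

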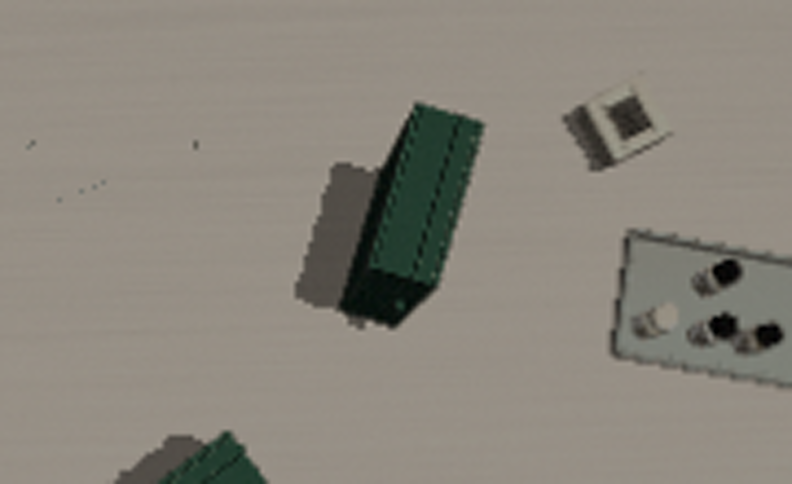

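The crop confirms the target's top face, with its long axis running from (450,115) to (400,275), and a clear bench to its left. Next step is to topple it.

```bash
cat > topple.py <<'E'
from h import *
c=np.array([.5427,-.0229]); n=np.array([.33,.944])
robot.grip(0.0); print('nose',robot.nose_length)
for yaw in (1.234,-1.908,-.337,2.8):
    a=c-n*.085
    if robot.inverse_kinematics([*a,.26],[np.pi,0,yaw]) is not None and robot.inverse_kinematics([*a,.14],[np.pi,0,yaw]) is not None:
        print(yaw,robot.inverse_kinematics([*a,.14],[np.pi,0,yaw])); break
robot.goto([*a,.26],[np.pi,0,yaw])
robot.move_straight([*a,.14])
hit=robot.move_straight([*(c-n*.015),.14],vel=.05,contact_N=1.0)
p=robot.sense()['tcp_pos']; print(hit,p,(p[:2]-c)@n)
e=p[:2]+n*(.042 if hit else .03)
robot.move_straight([*e,.14],vel=.07)
robot.sleep(.3)
robot.move_straight([*(c-n*.085),.14]); robot.move_straight([*(c-n*.085),.26])
robot.sleep(.3)
f=grab('top'); cv2.imwrite('pics/d.png',cv2.resize(f['image'][:,:,::-1],(800,600)))
s=robot.sense(); print(s['t'],s['wrist_force'])
E
python3 topple.py
```

```text
nose 0.011
1.234 [ 0.51352715  0.39049129 -0.49243706  1.97107356  0.244623    0.83760773
 -0.44934862]
False [ 0.53758064 -0.03748459  0.13993812] -0.015457243403694575
8.4167 [ 0.14355328  0.46921589 -1.29340853]
```

View pics/d.png

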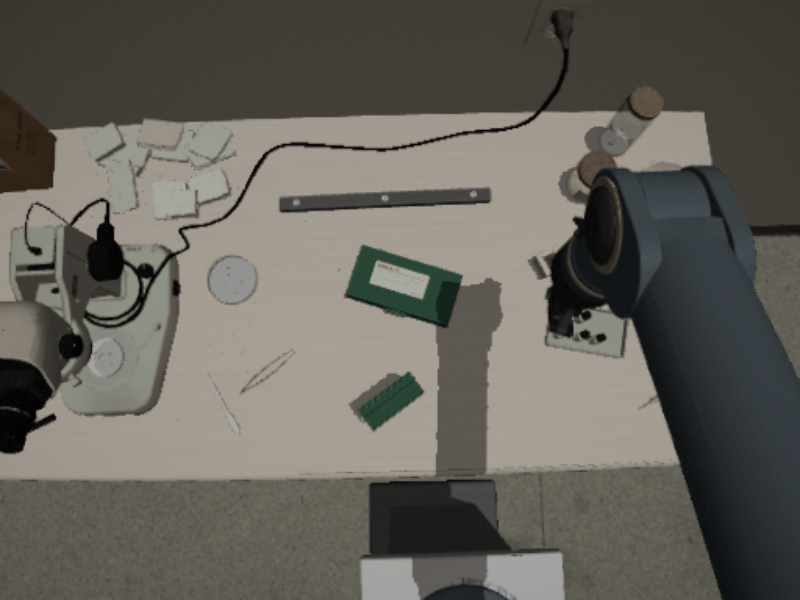

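The box now lies flat with its label up, corners near (363,247), (462,275), (447,326) and (346,297). The bystanders haven't moved. Next I measure it and check the pushing poses.

```bash
sed -n '1,/^Z=/p' m.py > m2.py; cat >> m2.py <<'E'
rect(win(335,235,475,335)&(Z>.026)&(Z<.05),'box')
for p in ([.46,.06,.2],[.485,.06,.2],[.485,.06,.018],[.485,.02,.018],[.62,.06,.018]):
  for yaw in (0.02,-3.12,1.59,-1.55):
    q=robot.inverse_kinematics(p,[np.pi,0,yaw]); print(p,yaw,None if q is None else np.round(q,2))
E
python3 m2.py
```

```text
box 2333 c [575.4  78.4] size [172.2  92.3] ang 72.2
[[505.0, 11.0], [593.0, -18.0], [646.0, 146.0], [558.0, 175.0]] z [0.032 0.035 0.038]
[0.46, 0.06, 0.2] 0.02 [ 0.19  0.2  -0.46  2.04  0.11  0.92 -1.89]
[0.46, 0.06, 0.2] -3.12 [ 0.57  0.29 -0.93  2.03  0.29  0.96  1.09]
[0.46, 0.06, 0.2] 1.59 [ 0.38  0.24 -0.69  2.03  0.19  0.93 -0.39]
[0.46, 0.06, 0.2] -1.55 [ 0.74  0.39 -1.16  2.02  0.42  1.    2.53]
[0.485, 0.06, 0.2] 0.02 [ 0.17  0.24 -0.44  1.99  0.13  0.93 -1.89]
[0.485, 0.06, 0.2] -3.12 [ 0.55  0.34 -0.92  1.98  0.33  0.98  1.07]
[0.485, 0.06, 0.2] 1.59 [ 0.36  0.28 -0.67  1.98  0.21  0.95 -0.4 ]
[0.485, 0.06, 0.2] -1.55 [ 0.71  0.45 -1.17  1.97  0.48  1.04  2.49]
[0.485, 0.06, 0.018] 0.02 [ 0.02  0.52 -0.29  2.13  0.29  0.52 -2.03]
[0.485, 0.06, 0.018] -3.12 [ 0.37  0.62 -0.73  2.12  0.69  0.66  0.75]
[0.485, 0.06, 0.018] 1.59 [ 0.18  0.55 -0.48  2.13  0.47  0.57 -0.63]
[0.485, 0.06, 0.018] -1.55 [-0.88  0.7   0.91  2.18 -0.9   0.7  -2.46]
[0.485, 0.02, 0.018] 0.02 [ 0.1   0.51 -0.28  2.14  0.28  0.52 -1.94]
[0.485, 0.02, 0.018] -3.12 [ 0.44  0.61 -0.72  2.12  0.68  0.65  0.83]
[0.485, 0.02, 0.018] 1.59 [ 0.25  0.54 -0.47  2.13  0.46  0.56 -0.54]
[0.485, 0.02, 0.018] -1.55 [-0.8   0.7   0.91  2.19 -0.91  0.7  -2.37]
[0.62, 0.06, 0.018] 0.02 [ 0.03  0.66 -0.27  1.82  0.26  0.69 -1.94]
[0.62, 0.06, 0.018] -3.12 [ 0.36  0.79 -0.75  1.8   0.7   0.85  0.85]
[0.62, 0.06, 0.018] 1.59 [ 0.21  0.71 -0.52  1.81  0.49  0.76 -0.56]
[0.62, 0.06, 0.018] -1.55 [-0.77  0.86  0.91  1.87 -0.88  0.88 -2.53]
```

```bash
cat > p1.py <<'E'
from h import *
O=[np.pi,0,.022]
robot.goto([.47,-.08,.26],O)
robot.move_straight([.488,.026,.2]); robot.move_straight([.488,.026,.022])
robot.move_straight([.542,.026,.022],vel=.04)
s=robot.sense(); print(s['tcp_pos'],s['wrist_force'])
robot.move_straight([.5,.026,.022]); robot.move_straight([.48,-.06,.2]); robot.sleep(.2)
for n in('top','scene'):
    f=grab(n); X=cloud(f); im=f['image'].astype(int)
    g=(im[...,1]>im[...,0]+8)|(im.min(2)>90)
    m=(X[...,2]>.03)&(X[...,2]<.041)&(X[...,0]>.48)&(X[...,0]<.72)&(X[...,1]>-.06)&(X[...,1]<.25)
    r=cv2.minAreaRect((X[m][:,:2]*1000).astype(np.float32)); print(n,m.sum(),r,np.round(cv2.boxPoints(r)).tolist())
    cv2.imwrite('pics/e_%s.png'%n,cv2.resize(f['image'][:,:,::-1],(800,600)))
print(robot.sense()['t'])
E
python3 p1.py
```

```text
[0.54217714 0.02629687 0.02215125] [-0.50724935 -0.35838982 -0.17414305]
top 2272 ((599.5545043945312, 88.57449340820312), (172.0110626220703, 90.7627944946289), 85.21583557128906) [[547.0, 7.0], [638.0, -1.0], [652.0, 170.0], [562.0, 178.0]]
scene 1552 ((601.4435424804688, 88.11988067626953), (175.49940490722656, 91.14053344726562), 84.97465515136719) [[548.0, 5.0], [639.0, -3.0], [655.0, 172.0], [564.0, 180.0]]
15.5167
```

View pics/e_top.png

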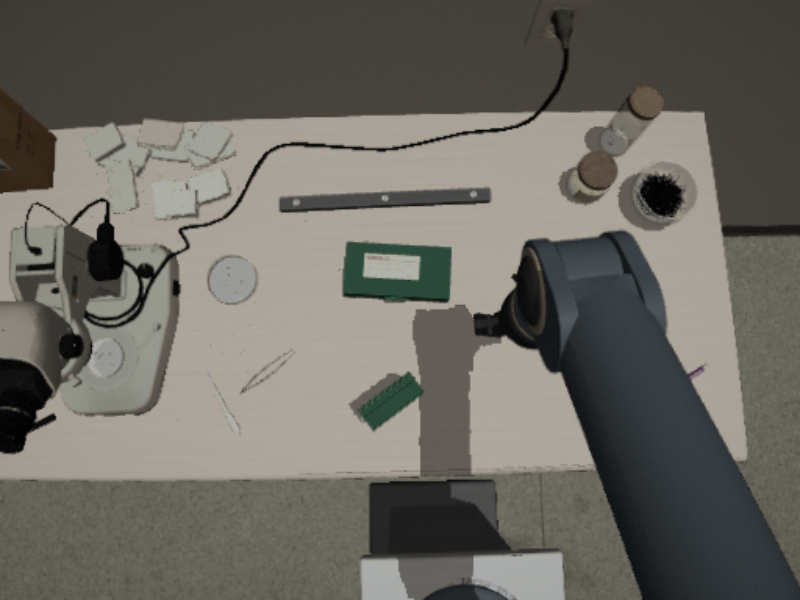

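The box is now only about 5 degrees off parallel to the bar, with corners near (346,242), (451,248), (449,300) and (343,296). I'll push with both open fingers, one on each side of the lip.

```bash
cat > p2.py <<'E'
from h import *
robot.grip(1.0)
robot.move_straight([.515,.088,.2]); 
hit=robot.move_straight([.515,.088,.016],vel=.1,contact_N=4); print('down',hit,robot.sense()['tcp_pos'])
hit=robot.move_straight([.605,.090,.016],vel=.05,contact_N=8); print('push',hit,robot.sense()['tcp_pos'])
hit=robot.move_straight([.636,.0907,.016],vel=.02,contact_N=8)
s=robot.sense(); print('stop',hit,s['tcp_pos'],s['wrist_force'])
robot.sleep(.2)
robot.move_straight([.53,.088,.016]); robot.move_straight([.5,-.02,.25]); robot.sleep(.2)
for n in('top','scene'):
    f=grab(n); X=cloud(f)
    m=(X[...,2]>.03)&(X[...,2]<.041)&(X[...,0]>.5)&(X[...,0]<.76)&(X[...,1]>-.06)&(X[...,1]<.25)
    r=cv2.minAreaRect((X[m][:,:2]*1000).astype(np.float32)); print(n,m.sum(),r,np.round(cv2.boxPoints(r)).tolist())
    cv2.imwrite('pics/g_%s.png'%n,f['image'][:,:,::-1])
im=cv2.imread('pics/g_top.png')[100:220,170:330]; b=cv2.imread('pics/g_scene.png')[150:290,160:340]
cv2.imwrite('pics/g.png',np.hstack([cv2.resize(im,(400,300),interpolation=2),cv2.resize(b,(400,300),interpolation=2)]))
print(robot.sense()['t'])
E
python3 p2.py
```

```text
down False [0.51537064 0.08806367 0.01648   ]
push False [0.60497413 0.09001215 0.01612604]
stop True [0.62256383 0.09045849 0.01549745] [-0.06472803 -0.86629809 -0.02616584]
top 2174 ((676.417236328125, 94.75873565673828), (87.86820220947266, 172.40585327148438), 0.9324608445167542) [[631.0, 180.0], [634.0, 8.0], [722.0, 9.0], [719.0, 182.0]]
scene 1564 ((676.2699584960938, 94.59955596923828), (91.79331970214844, 175.90872192382812), 1.41623055934906) [[628.0, 181.0], [633.0, 6.0], [724.0, 8.0], [720.0, 184.0]]
25.4917
```

View pics/g.png

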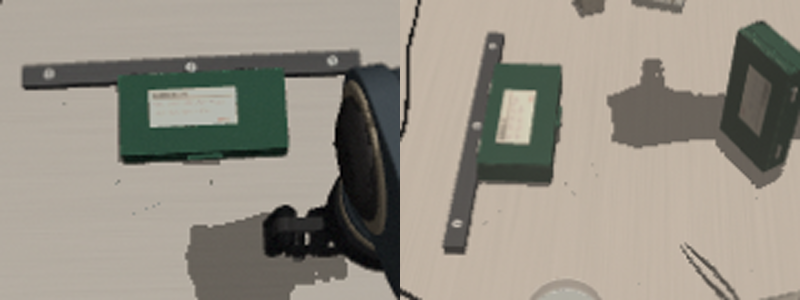

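The box sits against the bar between its ends, hinge side at about (120-287,75) in the top crop, label up. One firmer push will make sure it's flush, then a final check.

```bash
cat > p3.py <<'E'
from h import *
robot.move_straight([.56,.094,.2],vel=.25); robot.move_straight([.56,.094,.016],vel=.2)
robot.move_straight([.612,.095,.016],vel=.06)
hit=robot.move_straight([.636,.0955,.016],vel=.015,contact_N=18)
s=robot.sense(); print('stop',hit,s['tcp_pos'],s['wrist_force'],s['t'])
robot.sleep(.2)
robot.move_straight([.55,.093,.016]); robot.move_straight([.5,-.05,.25],vel=.25); robot.sleep(.3)
f=grab('top'); X=cloud(f)
m=(X[...,2]>.03)&(X[...,2]<.041)&(X[...,0]>.5)&(X[...,0]<.76)&(X[...,1]>-.06)&(X[...,1]<.25)
r=cv2.minAreaRect((X[m][:,:2]*1000).astype(np.float32)); print(m.sum(),r)
cv2.imwrite('pics/k.png',cv2.resize(f['image'][100:220,160:380,::-1],(800,436),interpolation=2))
print(robot.sense()['t'])
E
python3 p3.py
```

```text
stop True [0.62233094 0.09507106 0.01519745] [-0.89334549  0.04662081  0.20663116] 29.2917
2181 ((674.7830200195312, 94.66671752929688), (90.68495178222656, 172.4047088623047), 0.8953307867050171)
31.7333
```

View pics/k.png

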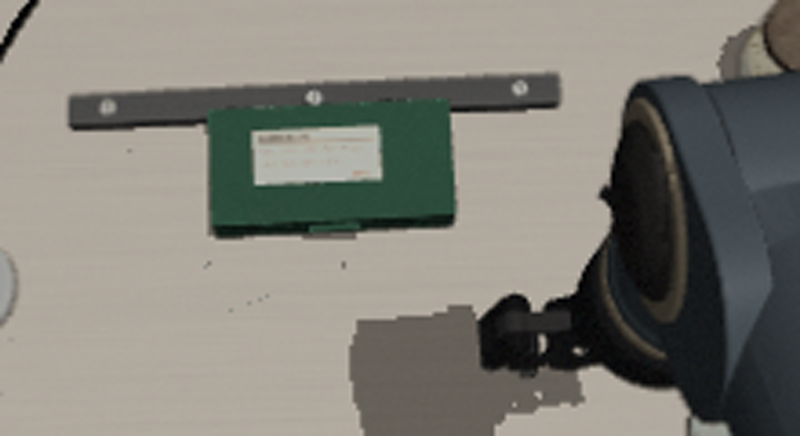

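The hinge side lies along the bar from (208,110) to (450,100). The firmer push stopped at the same place, so the box is seated.

```bash
python3 -c "
from plant import robot
print(robot.close_job())"
```

```text
the job is handed in; nothing more can be done
None
```

I tipped the green slide box onto its base with the label up and pushed it until its hinge side was flush against the stop bar, between the bar's ends; the job was handed in after about 32 s, and no verdict was returned.

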